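# Nip a steel pot in the repair jig with its coaxial coarse and fine knobs

## Robot

A 6-joint arm with a two-finger parallel gripper is mounted at the origin on the work surface. World frame = base frame: x ahead of the robot, y to its left, z up, the work surface at z = 0. Lengths are in m, angles in rad, forces in N, time in s.
With the tool pointing down it reaches from about 0.35 to 0.975 m from the base axis. Payload 4.9 kg.
Tool frame: the origin (TCP) lies on the centre line of the jaws, within the pads' length; the fingertips stand ctrl.tcp_to_tips ahead of it and the grasp point (between the pads) lies 3 mm ahead of it (ctrl.tcp_to_tips is the distance from the TCP to the fingertips, in m); z points along the fingers, y is the direction in which the jaws open and shut (so a half turn about z gives the same grasp; the last joint's range is limited). The gripper opens to 85 mm and grips with 20 to 120 N. Pads are 22 mm wide; open, the fingers measure 114 mm over their backs; the gripper's body (76 mm by 85 mm) begins 54 mm behind the grasp point. The pads swing forward as they close: fully open they stand 13 mm farther back than shut.
Start: joints at [1.219, 0.053, 1.613, -0, 1.476, -0.119], TCP at [0.144, 0.608, 0.253] pointing down, gripper open.
Joint ranges: [-3.01, 3.01], [-1.01, 2.22], [0.06, 2.58], [-1.02, 4.17], [0.09, 2.62], [-3.14, 3.14]. Speed limits (rad/s): [2.57, 2.57, 3.14, 3.14, 3.14, 3.14].

## Interface

Orientations are given as a rotation vector (axis times angle).
In Python, from station import ctrl, vision gives the robot as it stands.
- The arm moves only by the tool jog_arm, never from a script. Its argument "deltas" is a list of rows, each a list of 7 numbers: the turn, a rotation vector about the tool's x, y, z in rad, then the shift along the tool's x, y, z in cm, then the opening, from 0 (shut) to 1 (fully open). A call has 1 to 12 rows; each row shifts and turns the commanded pose from where the row before left it, along the tool's axes as they then stand; what a row does not reach is not made up. A row lasts 1/12 s, in which the tool goes at most 41.7 mm and 7.16 degrees, less where a joint would pass 70% of its speed; a pose out of reach is approached as far as the arm can. A call with a gripper value outside its range is refused whole. The fingers move at their own pace and stop on an object; "grip_force" is the grip in N (left out, the last holds). Time passes only in rows, so rows that do not move let the fingers close. It gives the time, the measured TCP pose, the force and the opening at its end, in the units of the state.
- ctrl.get_obs(): the state, without advancing time (a new reading comes with each control period).
- vision.get_image(name): name is "scene" or "side" or "wrist"; returns (picture, depth): 480x640x3 uint8, red, green, blue; 480x640 float32, m along the optical axis (not along the pixel's ray), 0 where there is no reading.
- vision.calibration(name): a dict with "fx", "fy", "cx", "cy" (pixels), "rvec" (rotation vector, rad) and "tvec" (3), from world to camera coordinates, as OpenCV has them; the wrist camera has in their place "hand_eye" (4x4, takes a point from camera to tool coordinates, whose origin is the TCP and whose axes are the flange's). Camera axes: x right, y down, z forward; pixel columns grow to the right and rows downward; lengths in m; the calibration is good to about 2 mm. A picture is of the moment at which its call begins: read the wrist's pose just before it. calibration takes no time and is no camera call.
- ctrl.finish_job(): hands the job in, once; it reports no verdict.
The state is a dict: "t": time; "q": joint angles; "dq": joint speeds; "effort": joint torques, N m; "tool_pos": TCP position; "tool_rot": TCP orientation; "contact_force": force on the tool from outside, world axes, zero at the start; "wrist_torque": the same for the moment, N m; "opening": finger opening in m.
Only numpy, scipy, OpenCV 4.12 (cv2) and the standard library are available. Lean on these libraries where they do the work, as an engineer would, in place of code of your own. Each camera call takes 0.05 s, during which the arm holds its last target. There are 200 camera calls.

## Task

Clamp the upturned pot in the repair jig. Wind the wide outer knob clockwise just until the rubber pad comes to rest on the pot and you feel it, no further (the pad's own preload makes that about 10 N), then tighten with the narrow inner knob on top until the pad presses on the pot with about 22 N, and let go. Press gently, never beyond 30 N, and do not shift the pot or the things lying about.

Things in the scene. Friction and masses are not known exactly. Their poses are not given: they have to be found in the camera images.
- outer_grip (a point): Wide outer (coarse) knob of the jig: black upright octagonal prism, 60 mm across flats, 18 mm tall. Point on its vertical axis, 10 mm above its underside, 182 mm above the table; its top is at 191 mm and the top of the jig's head below it at 160 mm. Its x axis is square to a flat (one every 45 degrees) and turns with it; z up.
- inner_grip (a point): Narrow inner (fine) knob on the same axis: aluminium hexagonal prism, 26 mm across flats, standing out of the outer knob's middle. Point on its axis, 10 mm below its top. It sinks 10 mm per rad of the outer knob: its top is 230 mm above the table at outer = 0 and 212 to 222 mm with the pad on the pot. Its x axis is square to a flat (one every 60 degrees) and turns with it; z up.
- outer (a joint): Outer knob's angle in rad, 0 to 3.2, growing clockwise seen from above; clockwise lowers the pad 10 mm per rad. Friction 0.30 N m either way; each newton of pad force adds 0.010 N m against clockwise turning, so the touch is felt as a counter-clockwise step of about 0.1 N m, in motion or standing. It starts between 0 and 0.4 and stays where it is left, also under load.
- inner (a joint): Angle of the inner knob in rad, 0 to 6, growing clockwise seen from above. Clockwise lowers the pad by 2 mm per rad, added to the outer knob's travel. Friction about 0.08 N m; each newton of pad force adds 0.002 N m. It starts between 0 and 0.3 and stays where it is left.
- ram: The jig's steel spindle on the knobs' axis, with the round rubber pad (44 mm wide) at its foot; not to be grasped. Origin 121 mm above the table at outer = 0. The pad's underside is 23 to 33 mm below it (screwed out differently each run; 4 to 18 mm above the pot at the start). The pad's spring is preloaded to 10 N: touch gives about 10 N, each mm more by either knob adds 2 N.
- pot_base (a point): Centre of the upward-facing base of the small steel pot (112 mm wide, 65 mm tall, about 0.45 kg, loose), which stands mouth down on the jig's bed under the pad, its black handle near the bed. 80 mm above the table.
- pot: The same pot; origin at the centre of its mouth, on the jig's bed 15 mm above the table; z up, handle along its -y axis.
- jig: Repair jig: fixed steel bed 190 x 235 x 15 mm with a grey C-frame whose column stands on its own +y side and whose head, 160 mm high, carries the knobs. Origin on the knobs' axis at table height.
- hammer: Bystander: hammer lying on the table; leave alone.
- tin: Bystander: amber glass jar with a steel cap, 68 mm wide, 85 mm tall; leave alone.
- mug: Bystander: steel mug, 76 mm wide, 85 mm tall; leave alone.
- pot_lid: Bystander: steel pot lid with a knob, 116 mm wide; leave alone.
There are look-alikes about, which are no part of the job. Leave any blue, pink or white look-alike of the pot alone.

How it is judged:
By the outcome, as a careful person would: the job done as asked, in the order asked, and still so for the second after the job is handed in, with the robot touching nothing.
It also fails if it takes over 72 s, if anything falls off the work surface, if the arm or the gripper's body presses on something with over 40 N, if the wrist force passes 120 N, or if a joint passes its speed limit or range.

## Working session

There is one attempt and no reset: what is moved stays moved. The work goes in short steps, Python scripts to look and compute and a tool call to move; the robot and the scene stay as the last step left them, time stands still between calls to the robot, and variables do not carry over. Pictures are saved under pics/ and viewed, about 8 in all and at most 12, crops included, and the job is handed in when it is done.

Besides the shell and the picture viewer there is one more tool, called after "Emit:" as a command line: name --pt "numbers of a row" for each row, then --argument value for the rest. jog_arm: Moves the arm, as the interface text tells. Its arguments: {"type":"object","properties":{"deltas":{"type":"array"},"grip_force":{"type":"number"}},"required":["deltas"]}

```bash
mkdir -p pics; cat > h.py <<'E'
import numpy as np,cv2
from station import ctrl,vision
from scipy.spatial.transform import Rotation as R
def cam(n):
    c=vision.calibration(n); K=np.array([[c['fx'],0,c['cx']],[0,c['fy'],c['cy']],[0,0,1.]])
    if 'rvec' in c:
        Rm=R.from_rotvec(np.ravel(c['rvec'])).as_matrix(); return K,Rm.T,-Rm.T@np.ravel(c['tvec'])
    o=ctrl.get_obs(); T=np.array(c['hand_eye']); Rt=R.from_rotvec(o['tool_rot']).as_matrix()
    return K,Rt@T[:3,:3],Rt@T[:3,3]+np.array(o['tool_pos'])
def plane(C,uv,z):
    K,Rw,o=C; d=np.c_[np.atleast_2d(uv),np.ones(len(np.atleast_2d(uv)))]@np.linalg.inv(K).T@Rw.T
    return o+d*((z-o[2])/d[:,2])[:,None]
def proj(C,p):
    K,Rw,o=C; q=(np.atleast_2d(p)-o)@Rw@K.T; return q[:,:2]/q[:,2:]
def cloud(C,dep):
    K,Rw,o=C; v,u=np.indices(dep.shape); d=np.stack([u,v,np.ones_like(u)],-1)@np.linalg.inv(K).T@Rw.T
    return o+d*dep[...,None]
def save(n,im): cv2.imwrite('pics/'+n,im[...,::-1])
E
python3 - <<'E'
from h import *
ims=[]
for n in("scene","side","wrist"):
    C=cam(n);im,d=vision.get_image(n);save(n+'0.png',im);np.savez(n+'0.npz',im=im,d=d);print(n,C[2],C[1][:,2])
o=ctrl.get_obs();print(o,ctrl.tcp_to_tips)
E
```

```text
scene [1.30428573 0.16957188 1.00806603] [-0.67875441 -0.19884433 -0.70693238]
side [ 0.13642338 -1.03261856  0.72000141] [ 0.29057578  0.81509367 -0.50118662]
wrist [0.07761728 0.62430827 0.37253753] [ 0.26216112 -0.06393124 -0.96290412]
{'t': 0.15, 'q': array([ 1.21898505e+00,  5.31980501e-02,  1.61397532e+00,  7.87660635e-06,
        1.47596723e+00, -1.18992953e-01]), 'dq': array([-0.00180474, -0.00024252, -0.00240636, -0.00095537,  0.00098154,
        0.00052404]), 'effort': array([ 2.42691294e-04, -3.94238055e+01, -3.70723844e+01, -1.18385378e-04,
        4.60535550e-03,  3.04477135e-05]), 'tool_pos': array([0.14404057, 0.6077217 , 0.2523518 ]), 'tool_rot': array([-3.64843019e-01, -3.11996349e+00,  2.36129447e-03]), 'contact_force': array([-0.23436827, -0.7216236 , -0.48269427]), 'wrist_torque': array([ 0.01278818, -0.00150955,  0.0224052 ]), 'opening': 0.08557069066264619} 0.022
```

View pics/scene0.png

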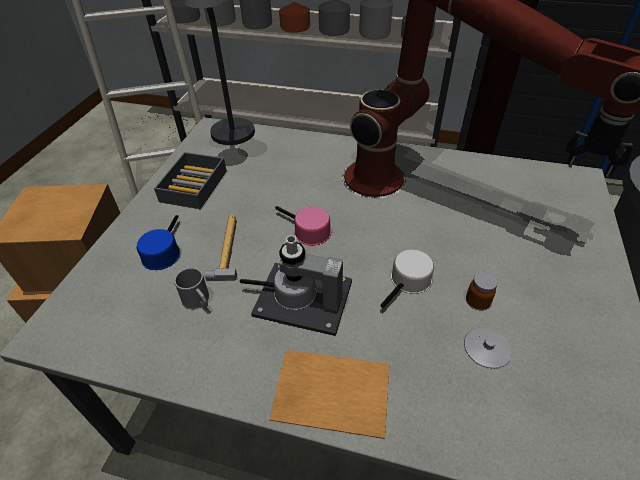

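View pics/side0.png

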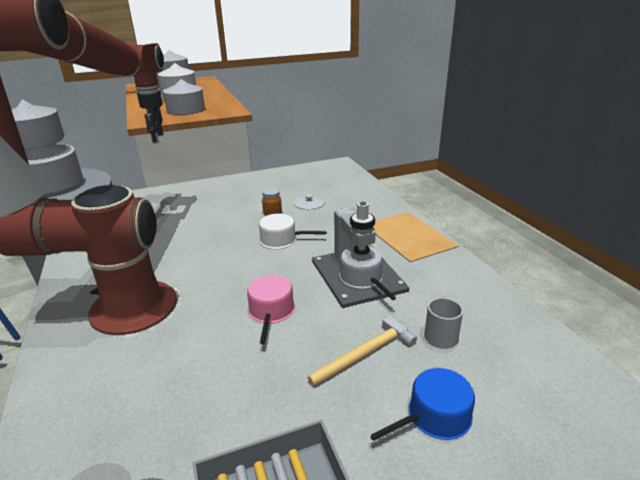

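The scene shows one jig, at scene (300,290) and side (360,270). Its black knob is at scene (292,253) / side (363,220), with the aluminium knob above at scene (291,240) / side (363,206). Possible mix-ups are the pots: pink (312,225), blue (158,250) and white (412,270). I choose the steel pot under the jig, at scene (295,290). Next is a close crop and a measurement.

```bash
python3 - <<'E'
from h import *
out=[]
for n,(u,v) in(("scene",(295,275)),("side",(363,240))):
    z=np.load(n+'0.npz');im,d=z['im'],z['d'];C=cam(n)
    P=cloud(C,d); near=np.zeros(d.shape,bool); near[v-60:v+60,u-70:u+70]=1
    near&=d>0
    for a,b in((.2,.24),(.172,.195),(.145,.163)):
        m=near&(P[...,2]>a)&(P[...,2]<b); q=P[m]; print(n,a,b,m.sum(),q.mean(0).round(4),q.min(0).round(3),q.max(0).round(3))
    c=im[v-75:v+60,u-65:u+65]; out.append(cv2.resize(c,(390,405),interpolation=cv2.INTER_CUBIC))
    # bed: minarea rect at z~.015
    m=near&(abs(P[...,2]-.015)<.004); r=cv2.minAreaRect(P[m][:,:2].astype(np.float32)*1000); print('bed',r)
save('crop.png',np.hstack(out))
E
```

```text
scene 0.2 0.24 159 [ 0.5908 -0.1095  0.2227] [ 0.571 -0.125  0.2  ] [ 0.6   -0.096  0.235]
scene 0.172 0.195 352 [ 0.5958 -0.1077  0.1884] [ 0.555 -0.142  0.172] [ 0.617 -0.081  0.195]
scene 0.145 0.163 884 [ 0.595  -0.0464  0.1582] [ 0.556 -0.143  0.145] [0.62  0.014 0.163]
bed ((506.2891540527344, -194.40956115722656), (355.8929443359375, 442.7335510253906), 0.31439852714538574)
side 0.2 0.24 171 [ 0.5829 -0.1215  0.2201] [ 0.571 -0.131  0.2  ] [ 0.601 -0.1    0.235]
side 0.172 0.195 310 [ 0.5789 -0.1279  0.1872] [ 0.554 -0.148  0.173] [ 0.615 -0.082  0.195]
side 0.145 0.163 498 [ 0.5762 -0.0802  0.1575] [ 0.553 -0.148  0.145] [0.617 0.011 0.163]
bed ((618.638671875, 110.76158142089844), (278.82537841796875, 654.4225463867188), 2.0756430625915527)
```

View pics/crop.png

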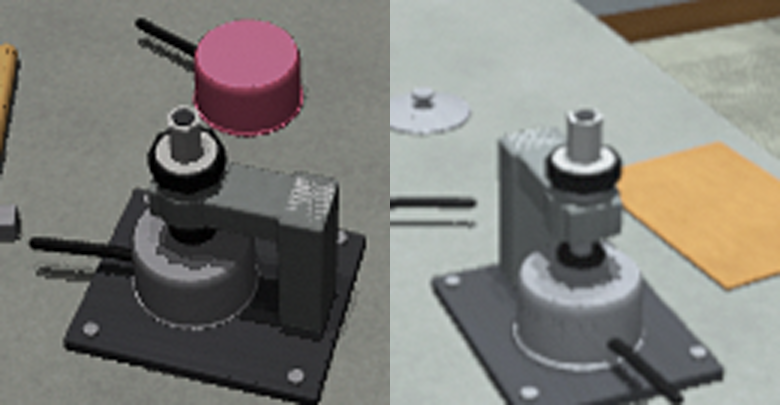

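The crops confirm the jig, with the black outer knob, the aluminium inner knob, and the steel pot underneath. The axis is near (0.586, -0.112). I'll move the wrist camera over it.

Emit:
jog_arm --pt "0 0 0 -2.5 -2.5 -0.8 1" --pt "0 0 0 -2.5 -2.5 -0.8 1" --pt "0 0 0 -2.5 -2.5 -0.8 1" --pt "0 0 0 -2.5 -2.5 -0.8 1" --pt "0 0 0 -2.5 -2.5 -0.8 1" --pt "0 0 0 -2.5 -2.5 -0.8 1" --pt "0 0 0 -2.5 -2.5 -0.8 1" --pt "0 0 0 -2.5 -2.5 -0.8 1" --pt "0 0 0 -2.5 -2.5 -0.8 1" --pt "0 0 0 -2.5 -2.5 -0.8 1" --pt "0 0 0 -2.5 -2.5 -0.5 1" --pt "0 0 0 -2.5 -2.5 -0.5 1"

```text
t: 1.15
tool_pos: [0.3673, 0.2454, 0.3437]
tool_rot: [0.364, 3.12, 0.001]
contact_force: [0.6, 0.3, 0.6]
opening: 0.0853
```

Emit:
jog_arm --pt "0 0 0 -2.5 -2.5 0 1" --pt "0 0 0 -2.5 -2.5 0 1" --pt "0 0 0 -2.5 -2.5 0 1" --pt "0 0 0 -2.5 -2.5 0 1" --pt "0 0 0 -2.5 -2.5 0 1" --pt "0 0 0 -2.5 -2.5 0 1" --pt "0 0 0 -2.5 -2.5 0 1" --pt "0 0 0 -2.5 -2.5 0 1" --pt "0 0 0 -2.5 -2.5 0 1" --pt "0 0 0 -2.5 -2.5 0 1" --pt "0 0 0 -2.5 -2.5 0 1" --pt "0 0 0 -2.1 -2.4 0 1"

```text
t: 2.15
tool_pos: [0.5866, -0.1141, 0.3426]
tool_rot: [-0.366, -3.119, -0.0]
contact_force: [-0.4, 0.0, 0.6]
opening: 0.0856
```

Emit:
jog_arm --pt "0 0 0 0 0 0 1" --pt "0 0 0 0 0 0 1" --pt "0 0 0 0 0 0 1"

```text
t: 2.4
tool_pos: [0.5856, -0.1119, 0.3428]
tool_rot: [-0.365, -3.119, -0.001]
contact_force: [-0.3, -0.2, -1.0]
opening: 0.0852
```

```bash
python3 - <<'E'
from h import *
o=ctrl.get_obs();print(o);C=cam('wrist');im,d=vision.get_image('wrist');save('w1.png',im);np.savez('w1.npz',im=im,d=d,K=C[0],Rw=C[1],o=C[2])
print(C, proj(C,[[.586,-.112,.19],[.586,-.112,.225]]))
E
```

```text
{'t': 2.4, 'q': array([-3.13704649e-01, -5.21310508e-02,  1.57030733e+00,  3.81162751e-04,
        1.62457628e+00, -1.65157231e+00]), 'dq': array([ 0.01887754, -0.01937317,  0.00705691, -0.00218035,  0.00068627,
       -0.00134362]), 'effort': array([-8.30876492e-01, -3.49348783e+01, -3.81098807e+01, -3.74455377e-02,
       -2.50728900e-02, -7.81957133e-04]), 'tool_pos': array([ 0.58562863, -0.11187796,  0.34283154]), 'tool_rot': array([-3.64901789e-01, -3.11925846e+00, -9.43012661e-04]), 'contact_force': array([-0.26152227, -0.18266581, -0.96215876]), 'wrist_torque': array([ 0.01652707,  0.04372973, -0.00253433]), 'opening': 0.0852484138369482}
(array([[364.87174687,   0.        , 318.90279264],
       [  0.        , 364.87174687, 243.4236735 ],
       [  0.        ,   0.        ,   1.        ]]), array([[ 2.31239644e-01,  9.37004498e-01,  2.61822071e-01],
       [ 9.72896601e-01, -2.22890152e-01, -6.15807092e-02],
       [ 6.56159654e-04,  2.68965704e-01, -9.63149531e-01]]), array([ 0.51927277, -0.0955085 ,  0.46324237])) [[317.87442569 233.97564722]
 [317.76840804 246.54408381]]
```

View pics/w1.png

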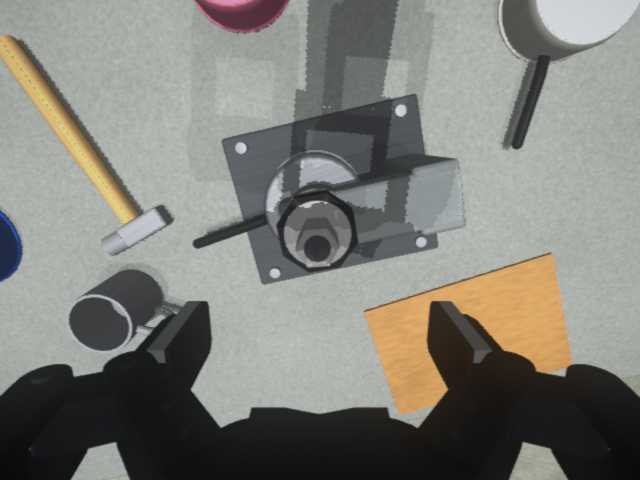

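Wrist view: the octagon is centred near (318,230), the hex knob at (317,243), and the head runs right to the column at (450,195). Now I'll fit the axis and flat angles.

```bash
cat > fit.py <<'E'
from h import *
def fit(f,tag):
    z=np.load(f);im,d=z['im'],z['d'];C=(z['K'],z['Rw'],z['o']);P=cloud(C,d)
    c=np.array([.586,-.112]); r=np.hypot(*(P[...,:2]-c).transpose(2,0,1))
    near=(d>0)&(r<.045)
    print('z hist',np.histogram(P[near][:,2],bins=np.arange(.15,.24,.005)))
    ht=np.percentile(P[near&(r<.02)&(P[...,2]>.195)][:,2],80); print('inner z',ht)
    for nm,a,b,zz,n in(('outer',.186,.196,.191,8),('inner',ht-.006,ht+.006,None,6)):
        m=(near&(P[...,2]>a)&(P[...,2]<b)).astype(np.uint8); 
        q=P[m>0][:,:2]
        th=np.deg2rad(np.arange(0,360,1.)); U=np.c_[np.cos(th),np.sin(th)]
        h=np.percentile(q@U.T,99.5,axis=0)
        cen=2*(h@U)/len(th); h2=h-U@cen
        per=360//n; g=h2.reshape(n,per).mean(0)
        a1=np.angle(np.sum(h2*np.exp(1j*n*th)))  # max at corners
        corner=np.rad2deg(a1)/n
        print(nm,m.sum(),'cen',cen.round(4),'mean r',h2.mean().round(4),'flat normal deg',(corner+180/n)%per,'argmin',g.argmin(),'range',g.min().round(4),g.max().round(4))
    u,v=proj(C,[[*c,.2]])[0].astype(int)
    s=im[v-60:v+60,u-60:u+60];save(tag,cv2.resize(s,(600,600),interpolation=cv2.INTER_CUBIC))
E
python3 -c "
from fit import *
fit('w1.npz','k1.png')"
```

```text
z hist (array([  56,  877,  369,    0,   34,   49,   54, 1136, 2116,   47,   48,
         55,   57,   59,   66,  635,  674]), array([0.15 , 0.155, 0.16 , 0.165, 0.17 , 0.175, 0.18 , 0.185, 0.19 ,
       0.195, 0.2  , 0.205, 0.21 , 0.215, 0.22 , 0.225, 0.23 , 0.235]))
inner z 0.40835601544604255
outer 3255 cen [ 0.5853 -0.1127] mean r 0.0302 flat normal deg 42.304419049324636 argmin 40 range 0.0297 0.0305
inner 14750 cen [ 0.5709 -0.1078] mean r 0.0243 flat normal deg 46.58034425495613 argmin 47 range 0.023 0.0253
```

View pics/k1.png

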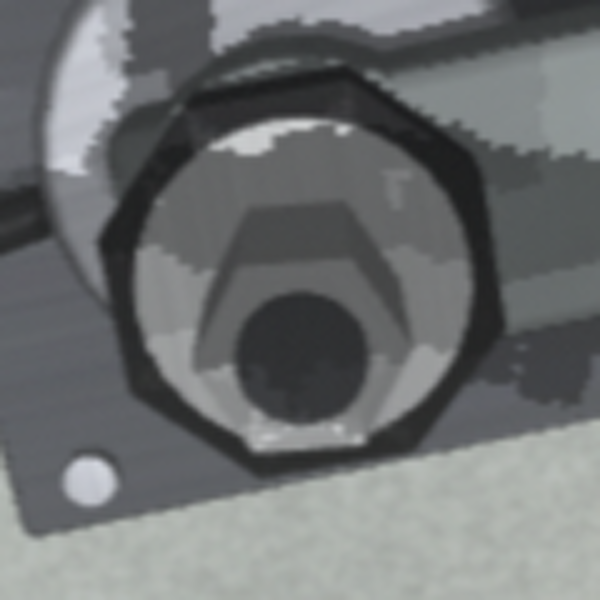

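The octagon and hex corners are readable in the crop, with the octagon at about (300,270) and the hex top at about (303,352). I'll cast the corners onto their planes.

```bash
python3 - <<'E'
from h import *
z=np.load('w1.npz');C=(z['K'],z['Rw'],z['o'])
u,v=proj(C,[[.586,-.112,.2]])[0].astype(int);print(u,v)
for nm,c,zz,n in(('o',[(345,68),(475,150),(505,330),(405,455),(255,475),(130,390),(100,240),(190,100)],.191,8),('i',[(245,262),(362,258),(412,345),(365,443),(248,447),(193,365)],.229,6)):
    c=np.array(c,float)/5-.4+[u-60,v-60]; p=plane(C,c,zz)[:,:2]; m=p.mean(0); q=p-m
    a=np.rad2deg(np.arctan2(q[:,1],q[:,0])); print(nm,m.round(4),np.hypot(*q.T).round(4),(a%(360/n)).round(1),(a%(360/n)).mean()+180/n)
for a in (z['Rw'],): pass
o=ctrl.get_obs();Rt=R.from_rotvec(o['tool_rot']).as_matrix();print('tool y deg',np.rad2deg(np.arctan2(Rt[1,1],Rt[0,1])))
# jig yaw from screws in wrist image
sc=np.array([(240,148),(400,110),(275,273),(421,242)]);p=plane(C,sc,.015)[:,:2];print(p.round(4),p.mean(0), np.rad2deg(np.arctan2(*(p[1]-p[0])[::-1])))
E
```

```text
317 237
o [ 0.5844 -0.1125] [0.0331 0.0331 0.0327 0.0329 0.0327 0.0321 0.0312 0.0322] [20.  24.  17.3 16.6 18.8 20.3 20.2 17.5] 41.82705392055006
i [ 0.5854 -0.1121] [0.0149 0.0153 0.0145 0.015  0.0152 0.015 ] [18.2 16.6 21.7 19.9 16.4 22.4] 49.20620035297904
tool y deg 76.70699832666564
[[ 0.5049 -0.1882]
 [ 0.5068  0.0042]
 [ 0.6669 -0.1892]
 [ 0.6694  0.0028]] [ 0.58698956 -0.09256644] 89.4080430412742
```

Axis is about (0.585, -0.1125), with outer flat normals at 87° and inner at 109° (mod 60). Tool y is at 76.7°, so I'll turn the tool by -0.18, descend and read the torque before closing.

Emit:
jog_arm --pt "0 0 -0.09 0 0 2 1" --pt "0 0 -0.09 0 0 3 1" --pt "0 0 0 0 0 3 1" --pt "0 0 0 0 0 3 1" --pt "0 0 0 0 0 2 1" --pt "0 0 0 0 0 1.3 1" --pt "0 0 0 0 0 0.8 1" --pt "0 0 0 0 0 0.5 1" --pt "0 0 0 0 0 0 1" --pt "0 0 0 0 0 0 1" --pt "0 0 0 0 0 0 1"

```text
t: 3.37
tool_pos: [0.5869, -0.1124, 0.1892]
tool_rot: [0.083, 3.138, -0.001]
contact_force: [-0.3, -0.4, -0.0]
opening: 0.0856
```

```bash
cat > st.py <<'E'
from h import *
o=ctrl.get_obs();Rt=R.from_rotvec(o['tool_rot']).as_matrix()
print('t %.2f'%o['t'],'pos',o['tool_pos'].round(4),'tooly %.2f'%np.rad2deg(np.arctan2(Rt[1,1],Rt[0,1])),'z',Rt[:,2].round(3),'F',o['contact_force'].round(2),'M',o['wrist_torque'].round(3),'op %.4f'%o['opening'],'q6 %.4f'%o['q'][5],'eff6 %.3f'%o['effort'][5])
E
python3 st.py
```

```text
t 3.37 pos [ 0.5869 -0.1124  0.1892] tooly 86.98 z [ 0.003 -0.001 -1.   ] F [-0.32 -0.35 -0.05] M [ 0.002  0.071 -0.005] op 0.0856 q6 -1.8319 eff6 0.000
```

Emit:
jog_arm --pt "0 0 0 0.15 0 0.2 1" --pt "0 0 0 0 0 0 0.8" --pt "0 0 0 0 0 0 0.6" --pt "0 0 0 0 0 0 0.5" --pt "0 0 0 0 0 0 0.5" --pt "0 0 0 0 0 0 0.5" --pt "0 0 0 0 0 0 0.5" --pt "0 0 0 0 0 0 0.5" --grip_force 50

```text
t: 4.03
tool_pos: [0.5845, -0.1131, 0.1863]
tool_rot: [0.083, 3.14, -0.003]
contact_force: [-4.0, -4.2, 5.3]
opening: 0.0591
```

```bash
python3 st.py; python3 - <<'E'
from h import *
im,d=vision.get_image('wrist');save('w2.png',im)
E
```

```text
t 4.03 pos [ 0.5845 -0.1131  0.1863] tooly 86.97 z [ 0.    -0.002 -1.   ] F [-3.98 -4.17  5.32] M [-0.992  0.566  0.051] op 0.0591 q6 -1.8327 eff6 0.041
```

View pics/w2.png

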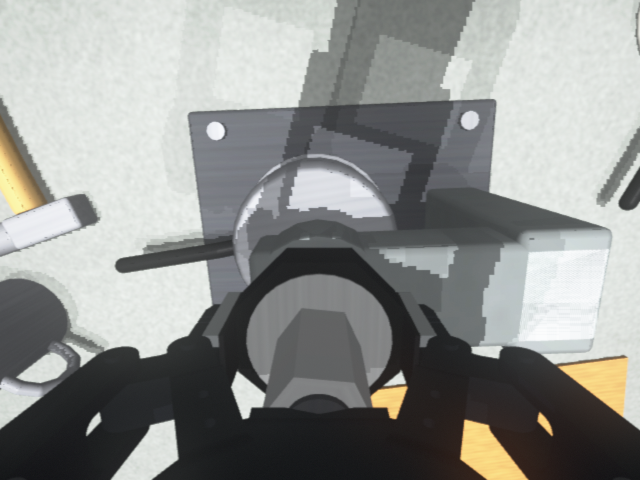

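The octagon is gripped flat on flat, opening 59 mm, with the hex clear under the body at (318,400). I'll turn 0.32 rad, which is under the minimum gap of 0.4 rad, and estimate the gap from the first side picture.

Emit:
jog_arm --pt "0 0 0.04 0 0 0 0.5" --pt "0 0 0.04 0 0 0 0.5" --pt "0 0 0.04 0 0 0 0.5" --pt "0 0 0.04 0 0 0 0.5"

```text
t: 4.42
tool_pos: [0.5845, -0.1129, 0.1862]
tool_rot: [0.336, 3.123, -0.003]
contact_force: [-3.7, -3.5, 5.7]
opening: 0.0591
```

```bash
python3 st.py; python3 - <<'E'
from h import *
C=cam('side');im=np.load('side0.npz')['im'].astype(int).mean(2)
a=np.linspace(0,2*np.pi,200);c=np.array([.585,-.1125])
for z in(.08,.084,.088,.092,.096,.1):
    q=proj(C,np.c_[c+.022*np.c_[np.cos(a),np.sin(a)],np.full(200,z)]);i=q[:,1].argmax();print(z,q[i].round(1))
u=int(round(q[i,0]))
for v in range(236,268):print(v,im[v,u-3:u+4].round().astype(int))
E
```

```text
t 4.42 pos [ 0.5845 -0.1129  0.1862] tooly 77.74 z [ 0.    -0.002 -1.   ] F [-3.66 -3.53  5.69] M [-0.863  0.544  0.246] op 0.0591 q6 -1.6714 eff6 -0.104
0.08 [360.6 258.8]
0.084 [360.6 257.5]
0.088 [360.7 256.2]
0.092 [360.7 254.9]
0.096 [360.8 253.6]
0.1 [360.8 252.3]
236 [105 107 101  97  90  89  87]
237 [80 84 84 83 84 85 85]
238 [82 84 86 84 83 87 87]
239 [80 84 83 83 83 85 86]
240 [79 83 84 84 85 86 86]
241 [81 83 84 85 84 85 86]
242 [80 83 84 84 84 84 85]
243 [80 83 83 83 84 84 84]
244 [80 84 83 81 84 85 86]
245 [79 83 81 80 80 84 83]
246 [72 81 81 84 85 87 82]
247 [68 82 88 89 90 88 84]
248 [61 82 89 93 92 90 82]
249 [37 63 76 84 81 77 62]
250 [23 33 44 56 48 47 33]
251 [27 22 20 23 23 23 15]
252 [21 19 24 25 26 26 25]
253 [26 26 26 27 21 24 21]
254 [59 55 46 36 43 46 47]
255 [78 77 74 71 69 72 73]
256 [83 82 83 83 83 83 82]
257 [81 82 82 81 81 80 81]
258 [77 81 80 80 80 78 80]
259 [77 78 79 79 78 77 77]
260 [77 90 95 96 97 95 95]
261 [115 138 153 154 155 152 155]
262 [162 173 182 182 182 182 183]
263 [178 181 179 179 181 179 179]
264 [177 178 178 178 184 187 188]
265 [189 186 186 187 192 193 196]
266 [177 177 172 166 177 184 180]
267 [147 150 145 136 150 156 152]
```

Emit:
jog_arm --pt "0 0 0.04 0 0 0 0.5" --pt "0 0 0.04 0 0 0 0.5" --pt "0 0 0.04 0 0 0 0.5" --pt "0 0 0.04 0 0 0 0.5"

```text
t: 4.75
tool_pos: [0.5845, -0.1128, 0.1862]
tool_rot: [0.584, 3.086, -0.003]
contact_force: [-3.0, -2.9, 5.7]
opening: 0.0592
```

```bash
python3 st.py
```

```text
t 4.75 pos [ 0.5845 -0.1128  0.1862] tooly 68.57 z [ 0.    -0.002 -1.   ] F [-2.96 -2.88  5.68] M [-0.767  0.637  0.301] op 0.0592 q6 -1.5113 eff6 -0.104
```

Side picture: the pad's lower rim is at v≈254.3, so the gap is roughly 13 mm (±4). The moving torque baseline is 0.30.

Emit:
jog_arm --pt "0 0 0.05 0 0 0 0.5" --pt "0 0 0.05 0 0 0 0.5" --pt "0 0 0.05 0 0 0 0.5" --pt "0 0 0.05 0 0 0 0.5"

```text
t: 5.08
tool_pos: [0.5846, -0.1127, 0.1863]
tool_rot: [0.89, 3.012, -0.002]
contact_force: [-2.3, -2.9, 5.3]
opening: 0.059
```

```bash
python3 st.py
```

```text
t 5.08 pos [ 0.5846 -0.1127  0.1863] tooly 57.08 z [ 0.    -0.001 -1.   ] F [-2.27 -2.95  5.28] M [-0.671  0.587  0.287] op 0.0590 q6 -1.3108 eff6 -0.196
```

Emit:
jog_arm --pt "0 0 0.05 0 0 0 0.5" --pt "0 0 0.05 0 0 0 0.5" --pt "0 0 0.05 0 0 0 0.5"

```text
t: 5.33
tool_pos: [0.5847, -0.1125, 0.1863]
tool_rot: [1.113, 2.937, -0.001]
contact_force: [-2.1, -0.9, 5.8]
opening: 0.059
```

```bash
python3 st.py
```

```text
t 5.33 pos [ 0.5847 -0.1125  0.1863] tooly 48.50 z [ 0.001 -0.001 -1.   ] F [-2.09 -0.9   5.81] M [-0.654  0.597  0.35 ] op 0.0590 q6 -1.1609 eff6 -0.195
```

Noise is about 0.03 N m. Camera calls advance time, so I'll average fresh readings over a few of them.

```bash
cat > av.py <<'E'
from h import *
import sys
n=int(sys.argv[1]) if len(sys.argv)>1 else 4
M=[];F=[]
for i in range(n):
    o=ctrl.get_obs();M.append(o['wrist_torque']);F.append(o['contact_force'])
    if i<n-1: vision.get_image('wrist')
M=np.array(M);F=np.array(F);Rt=R.from_rotvec(o['tool_rot']).as_matrix()
print('t %.2f'%o['t'],o['tool_pos'].round(4),'tooly %.2f'%np.rad2deg(np.arctan2(Rt[1,1],Rt[0,1])),'F',F.mean(0).round(2),'Mz',M[:,2].round(3),'mean %.3f'%M[:,2].mean(),'op %.4f'%o['opening'],'q6 %.3f'%o['q'][5])
E
python3 av.py 6
```

```text
t 5.58 [ 0.5847 -0.1125  0.1863] tooly 48.53 F [-1.78 -1.87  5.19] Mz [ 0.35  -0.422 -0.378 -0.32  -0.331 -0.318] mean -0.236 op 0.0588 q6 -1.162
```

Emit:
jog_arm --pt "0 0 0.05 0 0 0 0.5" --pt "0 0 0.05 0 0 0 0.5"

```text
t: 5.75
tool_pos: [0.5847, -0.1125, 0.1863]
tool_rot: [1.258, 2.877, -0.001]
contact_force: [-2.1, -2.3, 5.6]
opening: 0.059
```

```bash
python3 av.py 5
```

```text
t 5.95 [ 0.5847 -0.1124  0.1862] tooly 42.80 F [-1.59 -2.28  5.16] Mz [ 0.242 -0.381 -0.319 -0.377 -0.299] mean -0.227 op 0.0589 q6 -1.062
```

Moving reads about +0.30 and standing about -0.34, so a touch should shift either by +0.1. Continuing in 0.1 rad steps (1 mm each).

Emit:
jog_arm --pt "0 0 0.05 0 0 0 0.5" --pt "0 0 0.05 0 0 0 0.5"

```text
t: 6.12
tool_pos: [0.5848, -0.1124, 0.1863]
tool_rot: [1.4, 2.811, -0.0]
contact_force: [-0.1, -1.8, 5.0]
opening: 0.0589
```

```bash
python3 av.py 5
```

```text
t 6.32 [ 0.5848 -0.1124  0.1863] tooly 37.10 F [-0.87 -1.92  5.76] Mz [ 0.297 -0.423 -0.316 -0.357 -0.331] mean -0.226 op 0.0589 q6 -0.962
```

Emit:
jog_arm --pt "0 0 0.05 0 0 0 0.5" --pt "0 0 0.05 0 0 0 0.5"

```text
t: 6.48
tool_pos: [0.5849, -0.1123, 0.1863]
tool_rot: [1.538, 2.738, 0.0]
contact_force: [0.4, -2.4, 5.6]
opening: 0.0589
```

```bash
python3 av.py 5
```

```text
t 6.68 [ 0.5849 -0.1123  0.1862] tooly 31.37 F [-0.53 -2.05  4.86] Mz [ 0.28  -0.363 -0.347 -0.307 -0.307] mean -0.209 op 0.0587 q6 -0.862
```

Emit:
jog_arm --pt "0 0 0.04 0 0 0 0.5" --pt "0 0 0.04 0 0 0 0.5"

```text
t: 6.85
tool_pos: [0.585, -0.1123, 0.1863]
tool_rot: [1.646, 2.674, 0.0]
contact_force: [-0.7, -1.9, 6.2]
opening: 0.0589
```

```bash
python3 av.py 4
```

```text
t 7.00 [ 0.585  -0.1123  0.1863] tooly 26.79 F [-0.68 -1.92  5.17] Mz [ 0.303 -0.387 -0.321 -0.287] mean -0.173 op 0.0591 q6 -0.782
```

Emit:
jog_arm --pt "0 0 0.04 0 0 0 0.5" --pt "0 0 0.04 0 0 0 0.5"

```text
t: 7.17
tool_pos: [0.585, -0.1122, 0.1863]
tool_rot: [1.751, 2.606, 0.001]
contact_force: [-0.3, -2.0, 4.6]
opening: 0.059
```

```bash
python3 av.py 4
```

```text
t 7.32 [ 0.585  -0.1123  0.1863] tooly 22.23 F [-0.03 -1.62  5.21] Mz [ 0.284 -0.38  -0.321 -0.325] mean -0.185 op 0.0590 q6 -0.703
```

Emit:
jog_arm --pt "0 0 0.04 0 0 0 0.5" --pt "0 0 0.04 0 0 0 0.5"

```text
t: 7.48
tool_pos: [0.5851, -0.1122, 0.1863]
tool_rot: [1.853, 2.535, 0.001]
contact_force: [0.6, -2.7, 4.9]
opening: 0.0589
```

```bash
python3 av.py 4
```

```text
t 7.63 [ 0.5851 -0.1122  0.1863] tooly 17.65 F [ 0.29 -2.22  5.27] Mz [ 0.279 -0.379 -0.303 -0.346] mean -0.187 op 0.0590 q6 -0.623
```

Emit:
jog_arm --pt "0 0 0.04 0 0 0 0.5" --pt "0 0 0.04 0 0 0 0.5"

```text
t: 7.8
tool_pos: [0.5852, -0.1122, 0.1863]
tool_rot: [1.953, 2.459, 0.002]
contact_force: [0.6, -1.8, 5.0]
opening: 0.0589
```

```bash
python3 av.py 4
```

```text
t 7.95 [ 0.5851 -0.1122  0.1863] tooly 13.10 F [ 0.72 -1.5   4.88] Mz [ 0.372 -0.281 -0.166 -0.223] mean -0.075 op 0.0588 q6 -0.543
```

The standing torque has risen about 0.1, and the moving value from 0.28 to 0.37. I'll confirm with more readings and a view before releasing.

```bash
python3 av.py 8
```

```text
t 8.30 [ 0.5852 -0.1122  0.1863] tooly 13.10 F [ 0.56 -1.63  4.96] Mz [-0.223 -0.223 -0.229 -0.204 -0.227 -0.198 -0.193 -0.195] mean -0.211 op 0.0588 q6 -0.543
```

Torque standing is -0.21 against -0.325, so the pad is touching at about 11 N. I'll release, rise, unwind the wrist and look at the hex.

Emit:
jog_arm --pt "0 0 0 0 0 0 1" --pt "0 0 0 0 0 0 1" --pt "0 0 0 0 0 0 1" --pt "0 0 0 0 0 0 1" --pt "0 0 0 0 0 0 1" --pt "0 0 0 0 0 -1 1" --pt "0 0 0 0 0 -2 1" --pt "0 0 -0.1 0 0 -3 1" --pt "0 0 -0.1 0 0 -3 1" --pt "0 0 -0.1 0 0 -3 1" --pt "0 0 -0.1 0 0 -3 1" --pt "0 0 -0.1 0 0 0 1"

```text
t: 9.3
tool_pos: [0.5867, -0.1128, 0.3451]
tool_rot: [1.272, 2.858, 0.003]
contact_force: [0.5, 0.2, 1.3]
opening: 0.0853
```

Emit:
jog_arm --pt "0 0 -0.1 0 0 0 1" --pt "0 0 -0.1 0 0 0 1" --pt "0 0 -0.1 0 0 0 1" --pt "0 0 -0.1 0 0 0 1" --pt "0 0 -0.1 0 0 0 1" --pt "0 0 0 0 0 0 1" --pt "0 0 0 0 0 0 1" --pt "0 0 0 0 0 0 1"

```text
t: 9.97
tool_pos: [0.5844, -0.1121, 0.3357]
tool_rot: [0.539, 3.095, -0.0]
contact_force: [-0.6, 0.6, -0.2]
opening: 0.085
```

```bash
python3 st.py; python3 - <<'E'
from h import *
o=ctrl.get_obs();C=cam('wrist');im,d=vision.get_image('wrist');np.savez('w3.npz',im=im,d=d,K=C[0],Rw=C[1],o=C[2])
u,v=proj(C,[[.585,-.1123,.2]])[0].astype(int);print(u,v)
save('k3.png',cv2.resize(im[v-60:v+60,u-60:u+60],(600,600),interpolation=cv2.INTER_CUBIC))
P=cloud(C,d);r=np.hypot(P[...,0]-.585,P[...,1]+.1123);print(np.histogram(P[(r<.013)][:,2],bins=np.arange(.185,.24,.003)))
E
```

```text
t 9.97 pos [ 0.5844 -0.1121  0.3357] tooly 70.24 z [ 0. -0. -1.] F [-0.61  0.59 -0.16] M [ 0.037 -0.057 -0.019] op 0.0850 q6 -1.5405 eff6 0.004
318 239
(array([  0,  13,  17,  16,  15,  10,  17,  18,  14,  25, 655, 425,   0,
         0,   0,   0,   0,   0]), array([0.185, 0.188, 0.191, 0.194, 0.197, 0.2  , 0.203, 0.206, 0.209,
       0.212, 0.215, 0.218, 0.221, 0.224, 0.227, 0.23 , 0.233, 0.236,
       0.239]))
```

View pics/k3.png

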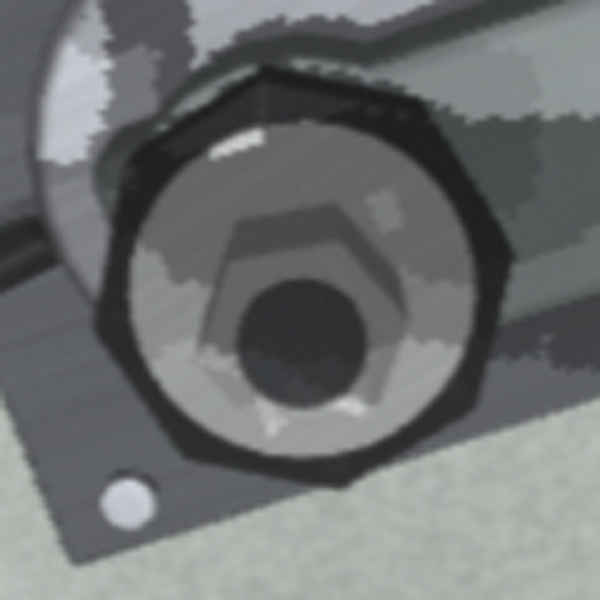

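Hex top now at z≈0.2175, centre (303,342) in the crop, with corners near (233,255), (337,240), (409,315), (378,408), (272,432), (198,348).

```bash
python3 - <<'E'
from h import *
z=np.load('w3.npz');C=(z['K'],z['Rw'],z['o'])
c=np.array([(233,255),(337,240),(409,315),(378,408),(272,432),(198,348)],float)/5-.4+[318-60,239-60]
p=plane(C,c,.2175)[:,:2];m=p.mean(0);q=p-m;a=np.rad2deg(np.arctan2(q[:,1],q[:,0]))
print(m.round(4),np.hypot(*q.T).round(4),(a%60).round(1),'flat normal',a.mean()%60, ((a%60).mean()+30)%60)
E
```

```text
[ 0.5843 -0.1117] [0.0146 0.0138 0.0144 0.0147 0.0148 0.0147] [21.3 21.8 20.8 23.8 22.5 18.1] flat normal 51.3923943052099 51.392394305209905
```

Inner flats are at ~50.5° (mod 60), essentially unchanged. I'll turn the tool to 110.5°, descend to TCP z≈0.217 and grip the hex gently.

Emit:
jog_arm --pt "0 0 -0.1 0 0 0 1" --pt "0 0 -0.1 0 0 1 1" --pt "0 0 -0.1 0 0 2 1" --pt "0 0 -0.1 0 0 2 1" --pt "0 0 -0.1 0 0 2 1" --pt "0 0 -0.1 0 0 2 1" --pt "0 0 -0.1 0 0 1.5 1" --pt "0 0 0 0 0 1 1" --pt "0 0 0 0 0 0.3 1" --pt "0 0 0 0 0 0 1" --pt "0 0 0 0 0 0 1"

```text
t: 10.93
tool_pos: [0.5849, -0.1123, 0.2184]
tool_rot: [-0.555, 3.091, -0.001]
contact_force: [0.2, 1.0, 0.4]
opening: 0.0854
```

```bash
python3 st.py
```

```text
t 10.93 pos [ 0.5849 -0.1123  0.2184] tooly 110.37 z [ 0.001 -0.    -1.   ] F [0.24 1.02 0.36] M [-0.027 -0.013 -0.004] op 0.0854 q6 -2.2409 eff6 0.014
```

Emit:
jog_arm --pt "0 0 0 0 0 0 0.7" --pt "0 0 0 0 0 0 0.5" --pt "0 0 0 0 0 0 0.4" --pt "0 0 0 0 0 0 0.3" --pt "0 0 0 0 0 0 0.2" --pt "0 0 0 0 0 0 0.2" --pt "0 0 0 0 0 0 0.2" --pt "0 0 0 0 0 0 0.2" --pt "0 0 0 0 0 0 0.2" --pt "0 0 0 0 0 0 0.2" --grip_force 40

```text
t: 11.77
tool_pos: [0.5848, -0.1128, 0.218]
tool_rot: [-0.558, 3.091, -0.003]
contact_force: [0.6, -3.8, 3.1]
opening: 0.0249
```

```bash
python3 av.py 3; python3 - <<'E'
from h import *
im,d=vision.get_image('wrist');save('w4.png',im)
E
```

```text
t 11.87 [ 0.5848 -0.1127  0.218 ] tooly 110.46 F [ 1.   -4.24  3.  ] Mz [0.073 0.071 0.08 ] mean 0.075 op 0.0250 q6 -2.243
```

View pics/w4.png

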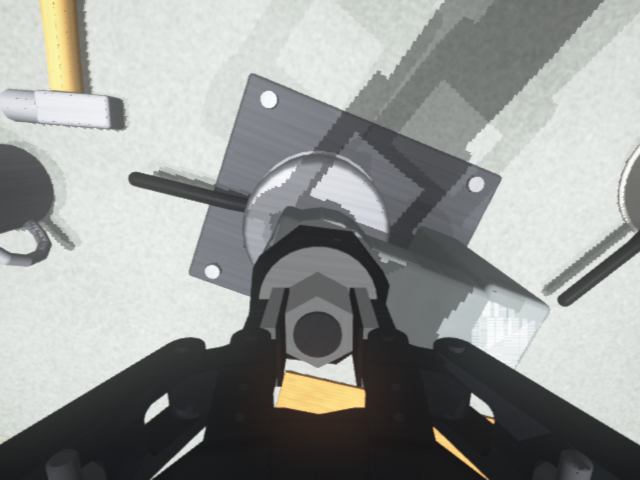

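The pads are square on the hex (317,330), opening 25 mm. Turning clockwise in stages.

Emit:
jog_arm --pt "0 0 0.06 0 0 0 0.2" --pt "0 0 0.06 0 0 0 0.2" --pt "0 0 0.06 0 0 0 0.2" --pt "0 0 0.06 0 0 0 0.2" --pt "0 0 0.06 0 0 0 0.2" --pt "0 0 0.06 0 0 0 0.2" --pt "0 0 0.06 0 0 0 0.2" --pt "0 0 0.06 0 0 0 0.2" --pt "0 0 0.06 0 0 0 0.2" --pt "0 0 0.06 0 0 0 0.2"

```text
t: 12.75
tool_pos: [0.5849, -0.1125, 0.218]
tool_rot: [0.385, 3.116, -0.001]
contact_force: [1.7, -3.7, 4.8]
opening: 0.0253
```

```bash
python3 av.py 3
```

```text
t 12.85 [ 0.5849 -0.1125  0.218 ] tooly 76.08 F [ 1.59 -4.02  4.04] Mz [ 0.158 -0.017 -0.056] mean 0.028 op 0.0249 q6 -1.642
```

Emit:
jog_arm --pt "0 0 0.08 0 0 0 0.2" --pt "0 0 0.08 0 0 0 0.2" --pt "0 0 0.08 0 0 0 0.2" --pt "0 0 0.08 0 0 0 0.2" --pt "0 0 0.08 0 0 0 0.2" --pt "0 0 0.08 0 0 0 0.2" --pt "0 0 0.08 0 0 0 0.2" --pt "0 0 0.08 0 0 0 0.2" --pt "0 0 0.08 0 0 0 0.2" --pt "0 0 0.08 0 0 0 0.2"

```text
t: 13.68
tool_pos: [0.5851, -0.1123, 0.218]
tool_rot: [1.566, 2.721, 0.001]
contact_force: [2.5, -3.4, 4.1]
opening: 0.0252
```

```bash
python3 av.py 3
```

```text
t 13.78 [ 0.5851 -0.1123  0.218 ] tooly 30.32 F [ 2.26 -3.9   4.24] Mz [ 0.156 -0.061 -0.008] mean 0.029 op 0.0250 q6 -0.844
```

Emit:
jog_arm --pt "0 0 0.08 0 0 0 0.2" --pt "0 0 0.08 0 0 0 0.2" --pt "0 0 0.08 0 0 0 0.2" --pt "0 0 0.08 0 0 0 0.2" --pt "0 0 0.08 0 0 0 0.2" --pt "0 0 0.08 0 0 0 0.2" --pt "0 0 0.08 0 0 0 0.2" --pt "0 0 0.08 0 0 0 0.2" --pt "0 0 0.08 0 0 0 0.2" --pt "0 0 0.08 0 0 0 0.2"

```text
t: 14.62
tool_pos: [0.5855, -0.1124, 0.2181]
tool_rot: [2.5, 1.898, 0.003]
contact_force: [4.4, -4.2, 3.2]
opening: 0.0252
```

```bash
python3 av.py 3
```

```text
t 14.72 [ 0.5855 -0.1124  0.2181] tooly -15.49 F [ 3.88 -4.07  3.1 ] Mz [ 0.09   0.031 -0.032] mean 0.030 op 0.0252 q6 -0.044
```

Emit:
jog_arm --pt "0 0 0.08 0 0 0 0.2" --pt "0 0 0.08 0 0 0 0.2" --pt "0 0 0.08 0 0 0 0.2" --pt "0 0 0.08 0 0 0 0.2" --pt "0 0 0.08 0 0 0 0.2" --pt "0 0 0.08 0 0 0 0.2" --pt "0 0 0.05 0 0 0 0.2" --pt "0 0 0.05 0 0 0 0.2"

```text
t: 15.38
tool_pos: [0.5856, -0.1127, 0.2181]
tool_rot: [2.938, 1.106, 0.004]
contact_force: [4.1, -4.8, 3.1]
opening: 0.0249
```

```bash
python3 av.py 3; python3 - <<'E'
from h import *
z=np.load('w3.npz')
E
```

```text
t 15.48 [ 0.5856 -0.1127  0.2181] tooly -48.69 F [ 4.43 -4.48  3.25] Mz [ 0.176  0.019 -0.071] mean 0.041 op 0.0248 q6 0.535
```

Inner turned 2.777 rad, which is about 5.55 mm or +11.1 N, for about 22 N. I'll release, rise and check.

Emit:
jog_arm --pt "0 0 0 0 0 0 1" --pt "0 0 0 0 0 0 1" --pt "0 0 0 0 0 0 1" --pt "0 0 0 0 0 0 1" --pt "0 0 0 0 0 0 1" --pt "0 0 0 0 0 0 1" --pt "0 0 0 0 0 -1 1" --pt "0 0 0 0 0 -2 1" --pt "0 0 -0.1 0 0 -3 1" --pt "0 0 -0.1 0 0 -3 1" --pt "0 0 -0.1 0 0 -3 1" --pt "0 0 -0.1 0 0 0 1"

```text
t: 16.48
tool_pos: [0.5866, -0.1128, 0.347]
tool_rot: [2.65, 1.669, 0.013]
contact_force: [0.5, -0.5, 0.7]
opening: 0.0854
```

Emit:
jog_arm --pt "0 0 0 0 0 0 1" --pt "0 0 0 0 0 0 1" --pt "0 0 0 0 0 0 1"

```text
t: 16.73
tool_pos: [0.5839, -0.1119, 0.336]
tool_rot: [-2.663, -1.664, 0.002]
contact_force: [-1.7, -0.2, -0.5]
opening: 0.0854
```

```bash
python3 st.py; python3 - <<'E'
from h import *
C=cam('wrist');im,d=vision.get_image('wrist');np.savez('w5.npz',im=im,d=d,K=C[0],Rw=C[1],o=C[2])
u,v=proj(C,[[.585,-.1123,.2]])[0].astype(int)
k=cv2.resize(im[v-60:v+60,u-60:u+60],(400,400),interpolation=cv2.INTER_CUBIC)
s,_=vision.get_image('side');s0=np.load('side0.npz')['im']
f=lambda a:cv2.resize(a[160:360,260:460],(400,400),interpolation=cv2.INTER_CUBIC)
save('end.png',np.hstack([k,f(s)])); print(u,v)
df=np.abs(s.astype(int)-s0).max(2)>40
print('side diff px: pot/handle',df[262:310,330:410].sum(),'hammer/mug/blue',df[300:450,310:480].sum())
a,_=vision.get_image('scene');d2=np.abs(a.astype(int)-np.load('scene0.npz')['im']).max(2)>40
print('scene diff: hammer+mug',d2[210:310,170:245].sum(),'lid/jar',d2[270:370,460:515].sum(),'handle',d2[275:295,238:272].sum())
E
```

```text
t 16.73 pos [ 0.5839 -0.1119  0.336 ] tooly -26.01 z [-0.002  0.001 -1.   ] F [-1.67 -0.25 -0.5 ] M [0.012 0.003 0.03 ] op 0.0854 q6 0.1394 eff6 0.004
321 239
side diff px: pot/handle 90 hammer/mug/blue 0
scene diff: hammer+mug 0 lid/jar 0 handle 0
```

View pics/end.png

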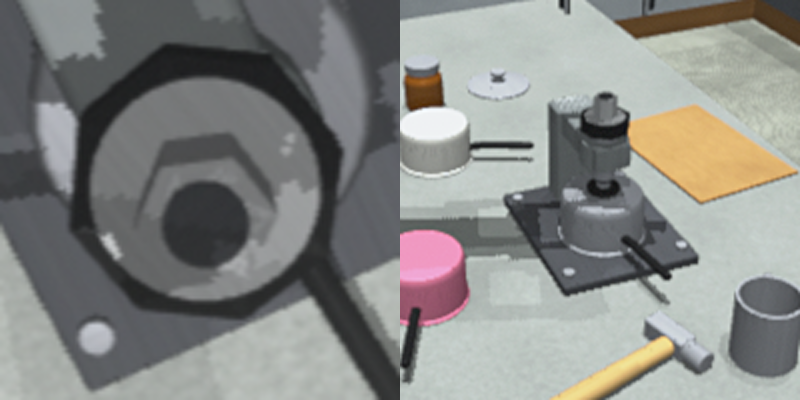

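The pad sits on the pot and the pot is in place; the hammer, mug, lid and jar are unmoved. The "pot/handle" difference of 90 px is probably the arm's shadow. Octagon corners in the left crop are (165,45), (270,57), (340,152), (322,255), (243,315), (138,300), (72,232) and (85,110). One check that the outer knob stayed put, then I'll hand in.

```bash
python3 - <<'E'
from h import *
z=np.load('w5.npz');C=(z['K'],z['Rw'],z['o'])
def ang(c,s,uv,zz,n):
    c=np.array(c,float)/s-.4+np.array(uv)-60
    p=plane(C,c,zz)[:,:2];q=p-[.585,-.1123];a=np.rad2deg(np.arctan2(q[:,1],q[:,0]))
    a=np.rad2deg(np.angle(np.exp(1j*np.deg2rad(a*n)).mean()))/n; return (a+180/n)%(360/n)
print('outer flats',ang([(165,45),(270,57),(340,152),(322,255),(243,315),(138,300),(72,232),(85,110)],10/3,(321,239),.191,8),'expect 13.1')
print('inner flats',ang([(165,165),(240,160),(275,213),(138,225)],10/3,(321,239),.2175,6),'expect',(110.46-159.15)%60)
E
```

```text
outer flats 12.344472239745157 expect 13.1
inner flats 6.942104193533861 expect 11.309999999999988
```

```bash
python3 -c "
from station import ctrl
print(ctrl.finish_job())"
```

```text
the job is handed in; nothing more can be done
None
```

The pot is clamped and the job is handed in at about 17 s of the 72 s allowed. I put the pad force at about 22 N, but that figure is worked out from how far the knobs turned, not measured.

- **Outer knob:** I turned it 1.29 rad clockwise, until the standing torque rose by about 0.11 N m, which means the pad was on the pot with about 11 N. The last step was 0.08 rad, so it may have gone up to 1.6 N past first touch.
- **Inner knob:** I turned it 2.78 rad clockwise, about 5.6 mm, which adds about 11 N. Its own torque was too weak and noisy to confirm the final force.
- **Last checks:**
  - The gripper is open and clear.
  - The outer knob's flats read 12.3° against 13.1° expected, so it stayed put.
  - The inner knob's flats read 6.9° against 11.3° expected. This came from only four rough corners and would change the force by about 0.3 N at most.
  - The hammer, mug, lid, jar and pot handle matched the first pictures. About 90 pixels differed around the pot in the side view, most likely the arm's shadow, though I did not check that separately.

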